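# Wedge a plaster mould open evenly

## Task

The two halves of the plaster mould are stuck together. Take the wedge out of its wooden block and work it into the seam through the slanting notches at the mould's two top corners, left and right by turns, until the rear half stands at least 7 mm away from the front half at both ends; never let one end get more than about 4 mm further open than the other, and leave the rear half to the wedge alone: do not push or pull it with the gripper. Then put the wedge back, tip down, in the slot of its block, without disturbing the pots and jar standing around.

Things in the scene. Friction and masses are not known exactly. Their poses are not given: they have to be found in the camera images.
- mould: White plaster mould on a fixed plywood board (160 x 230 x 15 mm). Origin: table height, in the seam plane, midway between the ends. x: square to the seam, front half to rear half; y: along the seam to the left end; z up. Front half (x -55 to 0 mm) is fixed, rear half (x 0 to 55 closed) moves. Both: y -95 to 95, z 15 to 155; top corners cut by slopes from y 41, z 155 to y 95, z 111 (right end mirrored).
- rear_half: Moving rear half of the mould; frame equal to the mould's when closed. Each end moves straight off the front half (mould +x, at most 13 mm) independently, as if hinged on a vertical line at the other end; needs about 5 N, stays where left, may start up to 1.5 mm open. Its part of each notch is a 4 mm deep recess, 30 mm wide. A pouring board (y -32 to 32, top z 193 with its collar) overhangs the seam.
- notch_left (a point): Middle of the left notch's mouth, in the slope's plane and the front half's seam face: (0, 68, 133) mm in the mould's frame. Notch: square to the slope, axis in the seam plane leaning outwards 40 degrees from vertical (inwards = down and to the middle), 30 mm wide along the slope, 41 deep; front wall x = 0, rear wall 4 mm behind it when closed; outer 5 mm of both walls flare at 45 degrees to a 14 mm mouth.
- notch_right (a point): Middle of the right notch's mouth, in the mould's frame at (0, -68, 133) mm; the notch is the mirror image of the left one.
- rear_left (a point): Point on the rear half's seam face at its left end; closed, it lies at (0, 65, 129) mm in the mould's frame. Its x in the mould's frame is how far the left end is open.
- rear_right (a point): Same at the right end, closed at (0, -65, 129) mm: its x in the mould's frame is how far the right end is open.
- wedge: Hand wedge, about 160 g. Origin: middle of the tip's edge on the flat face; z: tip to handle; x: from the flat face into the wedge; y: across. Steel blade z 0 to 50 mm, y -11 to 11, flat face x = 0, sloping face x = 2 mm + 0.3 z (17 at the root); collar z 50 to 56, x -3 to 21, y -24 to 24; wooden handle z 56 to 110, x -1 to 19, y -13 to 13. Starts tip down in its block, collar on the block's top.
- wedge_handle (a point): Middle of the wedge's handle: (9, 0, 83) mm in the wedge's frame. In use, the flat face goes against the front half and the sloping face against the rear half; pushed along the notch axis, it opens that end to the blade's thickness 5 mm inside the mouth (where the flare ends) minus 4 mm.
- block: Wooden block 75 x 85 x 60 mm, fixed to the table, left or right of the mould. Origin: centre of its underside. A slot 24 mm (x) by 30 mm (y) goes right through its centre. The wedge stands in it with its axes parallel to the block's; the block's x and the mould's x differ by at most 40 degrees.
- block_slot (a point): Centre of the slot's mouth, on the block's top, 60 mm above the table. With the wedge home, its tip's edge is 50 mm below this point and, centred, at x = -8.5 mm in the block's frame.
- bowl: Bystander: terracotta bowl, 120 mm across, 65 mm high, standing on the other side of the mould from the block. Origin: centre of its underside.
- jar: Bystander: white plastic jar, 60 mm across, 80 mm high, left or right of the mould, behind it. Origin: centre of its underside.
- vase: Bystander: unglazed clay vase, 100 mm across, 115 mm high, left or right of the mould, behind it. Origin: centre of its underside.
Not all that is in view belongs to the job. What is shaped like the block but blue or green is not meant. What is shaped like the wedge but blue is not meant.

How it is judged:
By the outcome, as a careful person would: the job done as asked, in the order asked, and still so for the second after the job is handed in, with the robot touching nothing.
It also fails if it takes over 67 s, if anything falls off the work surface, if the arm or the gripper's body presses on something with over 40 N, if the wrist force passes 120 N, or if a joint passes its speed limit or range.

## Robot

A 7-joint arm with a two-finger parallel gripper is mounted at the origin on the work surface. World frame = base frame: x ahead of the robot, y to its left, z up, the work surface at z = 0. Lengths are in m, angles in rad, forces in N, time in s.
With the tool pointing down it reaches from about 0.425 to 0.875 m from the base axis. Payload 4.7 kg.
Tool frame: the origin (TCP) lies between the finger pads; the fingertips stand 25 mm ahead of it and the grasp point (between the pads) lies 6 mm ahead of it (tip_reach is the distance from the TCP to the fingertips, in m); z points along the fingers, y is the line along which they close (so a half turn about z gives the same grasp; the last joint's range is limited). The gripper opens to 87 mm and grips with 3 to 60 N. Pads are 19 mm wide; open, the fingers measure 117 mm over their backs; the gripper's body (75 mm by 190 mm) begins 51 mm behind the grasp point.
Start: joints at [-1.152, 0.321, -0.07, 1.45, 0.023, 1.371, -0.057], TCP at [0.256, 0.597, 0.248] pointing down, gripper open.
Joint ranges: [-2.86, 2.86], [-0.3, 2.09], [-1.38, 1.24], [0.06, 2.45], [-1.56, 4.7], [0.09, 2.05], [-2.69, 2.69]. Speed limits (rad/s): [2.57, 2.57, 3.14, 3.14, 3.14, 3.14, 3.14].

## Interface

Orientations are given as a 3x3 rotation matrix whose columns are the frame's x, y, z axes.
In Python, from plant import * gives the robot as it stands.
- The arm moves only by the tool step_arm, never from a script. Its argument "moves" is a list of rows, each an object of numbers: "x", "y", "z": the shift along the tool's x, y, z in mm; "turn": the turn about the tool's z in rad. A call has 1 to 12 rows; each row is the pose to reach, as a shift and turn from the pose commanded when the call began, along the tool's axes at that moment; what a row does not reach only later rows make up. A row lasts 1/10 s, in which the tool goes at most 50 mm and 8.59 degrees, less where a joint would pass 70% of its speed; a pose out of reach is approached as far as the arm can. A call with a gripper value outside its range is refused whole. "grip" is the opening, from -1 (shut) to 1 (fully open), so that 0 is half open, set as the call begins (left out, the last holds). The fingers move at their own pace and stop on an object; "force" is the grip in N (left out, the last holds). Time passes only in rows, so rows that repeat a pose let the fingers close. It gives the time, the measured TCP pose, the force, the opening and the grip force at its end, in the units of the state.
- observe(): the state, without advancing time (a new reading comes with each control period).
- get_image(name): name is "scene" or "top"; returns a dict with "img" (400x640x3 uint8, blue, green, red), "vfov" (degrees; the focal length in pixels is half the picture's height over the tangent of half this angle, whatever the lens; pixels are square), "cx", "cy" (the principal point, pixels), "k1" (the pictures are not rectified: a ray, as slopes to the right and down, at radius r is drawn at 1 + k1 r^2 times it, then the intrinsics apply), "eye" and "orientation" of the camera in the world. Camera axes: x right, y up, looking along -z (the intrinsics and any distortion apply to the point x, -y, -z); pixel columns grow to the right and rows downward; lengths in m; the calibration is good to about 2 mm. A picture is of the moment at which its call begins. There is no depth.
- close_job(): hands the job in; it is judged then, once.
The state is a dict: "t": time; "qpos": joint angles; "joint_vel": joint speeds; "joint_efforts": joint torques, N m; "tool_pos": TCP position; "eef_rot": TCP orientation; "wrist_force": force on the tool from outside, world axes, zero at the start; "ft_torque": the same for the moment, N m; "opening": opening from 0.0 (shut) to 1.0 (fully open); "gripper_force": force on a finger pad.
Only numpy, scipy, OpenCV 4.12 (cv2) and the standard library are available. Lean on these libraries where they do the work, as an engineer would, in place of code of your own. Each camera call takes 0.05 s, during which the arm holds its last target. There are 200 camera calls.

## Working session

There is one attempt and no reset: what is moved stays moved. The work goes in short steps, Python scripts to look and compute and a tool call to move; the robot and the scene stay as the last step left them, time stands still between calls to the robot, and variables do not carry over. Pictures are saved under pics/ and viewed, at most 10 in all, crops included, and the job is handed in when it is done.

Besides the shell and the picture viewer there is one more tool, called after "Request:" as name([rows], argument=value, ...), one row to a line, values as JSON. step_arm: Moves the arm, as the interface text tells. Its arguments: {"type":"object","properties":{"moves":{"type":"array"},"grip":{"type":"number"},"force":{"type":"number"}},"required":["moves"]}

```bash
ls; mkdir -p pics; python3 - <<'E'
from plant import *
import cv2
for n in("scene","top"):
    d=get_image(n); cv2.imwrite(f"pics/{n}0.png",d["img"]); print(n,{k:v for k,v in d.items() if k!="img"})
s=observe();print(s)
E
```

```text
pics
scene {'vfov': 54.073998698046516, 'cx': 320.4823157430946, 'cy': 202.23139747811538, 'k1': 0.0030118617668771345, 'eye': array([ 0.91777875, -0.45444611,  0.89312583]), 'orientation': array([[ 0.68361087, -0.5769936 ,  0.4469391 ],
       [ 0.72975447,  0.55010686, -0.40600599],
       [-0.0116014 ,  0.60370591,  0.79712269]])}
top {'vfov': 48.373273464521624, 'cx': 318.2006635774047, 'cy': 200.93713854098525, 'k1': -0.08930720513992878, 'eye': array([ 0.35678549, -0.03569959,  1.31118969]), 'orientation': array([[ 0.01080842,  0.99494207, -0.09986721],
       [-0.99990325,  0.01162849,  0.00763316],
       [ 0.00875586,  0.09977504,  0.99497149]])}
{'t': 0.1, 'qpos': array([-1.15189476,  0.32175904, -0.07009722,  1.45155827,  0.02258342,
        1.37076501, -0.05689919]), 'joint_vel': array([-0.00113683, -0.00133307, -0.00156574, -0.00183903, -0.00046112,
        0.00095356, -0.0006857 ]), 'joint_efforts': array([-4.37469535e-04, -4.92571771e+01, -4.05971417e-01, -3.13397884e+01,
       -6.40859362e-02,  3.93627130e-02,  6.72024476e-05]), 'tool_pos': array([0.2558484 , 0.59704627, 0.24656167]), 'eef_rot': array([[-9.19195288e-01,  3.93801546e-01, -6.04404474e-04],
       [ 3.93802003e-01,  9.19193912e-01, -1.59185976e-03],
       [-7.13119213e-05, -1.70124568e-03, -9.99998550e-01]]), 'wrist_force': array([ 0.76681735, -0.71736197, -0.08027741]), 'ft_torque': array([ 0.0078355 ,  0.03279436, -0.02401506]), 'gripper_force': 0.0, 'opening': 1.002317354622328}
```

View pics/scene0.png

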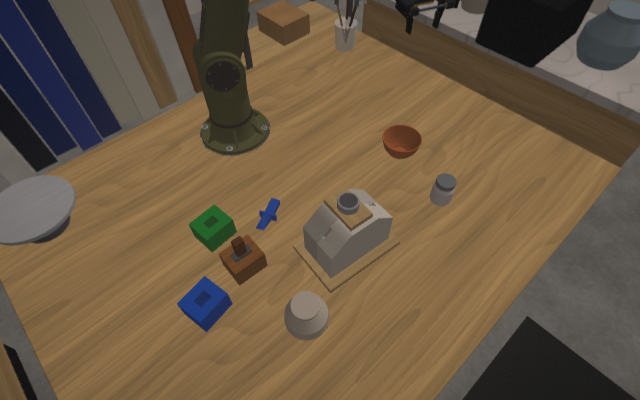

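View pics/top0.png

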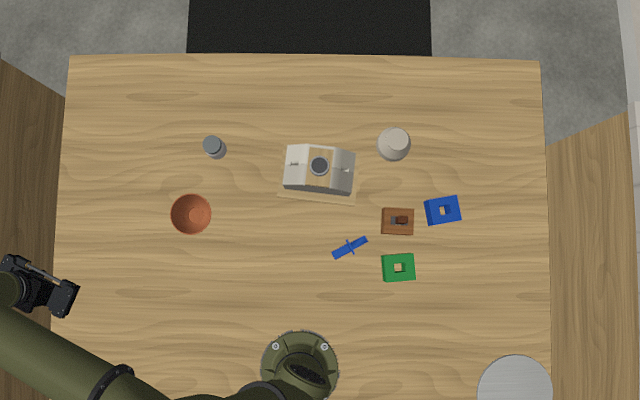

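The two pictures show:
- **Block and wedge:** the brown block with the wedge is at top-view (398,221) and scene (243,258).
- **Mould:** at top-view (319,168) and scene (347,232).
- **Bowl and jar:** on the left at (190,214) and (213,147).
- **Vase:** on the right at (394,143).
- **Decoys:** blue and green.

Next I'll enlarge both views.

```bash
python3 - <<'E'
import cv2
a=cv2.imread("pics/top0.png")[130:240,270:430]; cv2.imwrite("pics/topc.png",cv2.resize(a,None,fx=5,fy=5,interpolation=cv2.INTER_CUBIC))
a=cv2.imread("pics/scene0.png")[170:310,215:410]; cv2.imwrite("pics/scenec.png",cv2.resize(a,None,fx=4,fy=4,interpolation=cv2.INTER_CUBIC))
E
```

```text
(no output)
```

View pics/topc.png

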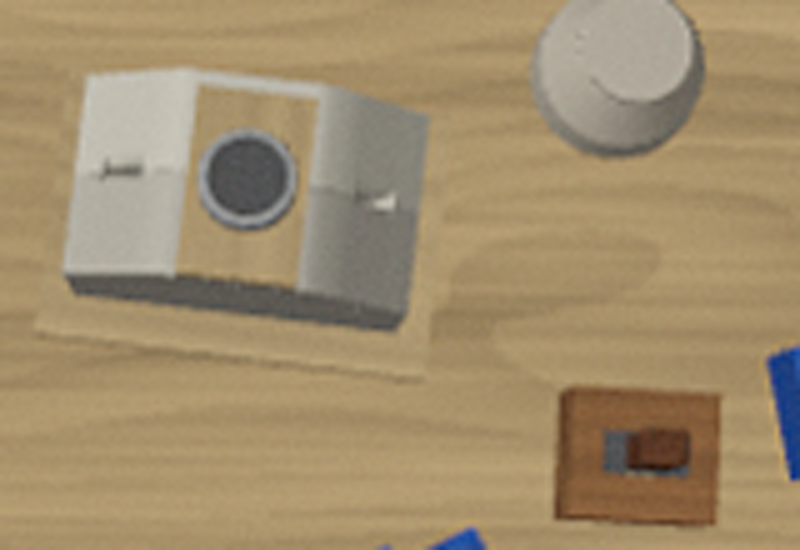

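View pics/scenec.png

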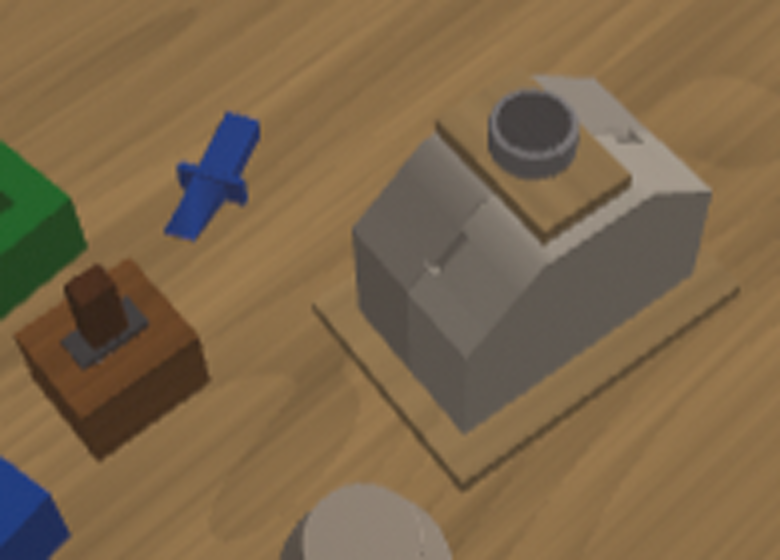

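The crops show the mould's rear half facing the scene camera. The right notch is at topc (378,200) and scenec (445,255), the left at topc (122,169) and scenec (625,135). The block's top runs topc (573,390) to (716,524), with the grey collar around topc (646,452). I'll triangulate the corners.

```bash
cat > h.py <<'E'
import numpy as np, cv2
C={}
def addcam(n,d): C[n]={k:d[k] for k in("vfov","cx","cy","k1","eye","orientation")}
def ray(c,u,v):
    f=200/np.tan(np.radians(c["vfov"]/2)); p=np.array([(u-c["cx"])/f,(v-c["cy"])/f]); q=p.copy()
    for _ in range(20): q=p/(1+c["k1"]*(q@q))
    d=np.asarray(c["orientation"])@[q[0],-q[1],-1]; return np.asarray(c["eye"]),d/np.linalg.norm(d)
def proj(c,P):
    f=200/np.tan(np.radians(c["vfov"]/2)); p=np.asarray(c["orientation"]).T@(np.asarray(P)-c["eye"]); q=np.array([p[0],-p[1]])/-p[2]
    q=q*(1+c["k1"]*(q@q)); return q*f+[c["cx"],c["cy"]]
def onz(c,u,v,z):
    e,d=ray(c,u,v); return e+d*(z-e[2])/d[2]
def tri(c1,p1,c2,p2):
    e1,d1=ray(c1,*p1);e2,d2=ray(c2,*p2)
    t=np.linalg.lstsq(np.c_[d1,-d2],e2-e1,rcond=None)[0]; a=e1+t[0]*d1;b=e2+t[1]*d2
    return (a+b)/2,np.linalg.norm(a-b)
def fit2(M,W):
    M=np.asarray(M)[:,:2];W=np.asarray(W)[:,:2];m=M.mean(0);w=W.mean(0);A=M-m;B=W-w
    th=np.arctan2((A[:,0]*B[:,1]-A[:,1]*B[:,0]).sum(),(A*B).sum());R=np.array([[np.cos(th),-np.sin(th)],[np.sin(th),np.cos(th)]])
    return w-R@m,th,(W-(M@R.T+w-R@m))
E
cat > m.py <<'E'
from plant import *
from h import *
T=get_image("top");S=get_image("scene")
t=lambda p:(270+(p[0]+.5)/5-.5,130+(p[1]+.5)/5-.5); s=lambda p:(215+(p[0]+.5)/4-.5,170+(p[1]+.5)/4-.5)
def do(L):
    M=[];W=[]
    for m,a,b in L:
        P,e=tri(T,t(a),S,s(b)); P*=1000; print(m,P.round(1),"gap",round(e*1000,1)); M.append(m);W.append(P)
    o,th,r=fit2(M,W); print("origin",o.round(1),"yaw",np.degrees(th).round(2)); print(r.round(1).tolist())
do([((55,-95,111),(428,117),(466,358)),((-55,-95,111),(408,312),(354,230)),((55,-41,155),(325,88),(540,268)),
((55,95,111),(86,75),(710,190)),((-55,95,111),(65,272),(595,80)),((-55,-41,155),(300,290),(435,135)),((0,-68,133),(378,200),(445,255)),((0,68,133),(122,169),(625,135))])
do([((-37.5,42.5,60),(557,519),(15,340)) if 0 else ((37.5,42.5,60),(573,390),(130,258)),((37.5,-42.5,60),(720,394),(205,345)),((-37.5,-42.5,60),(715,523),(85,417)),((-37.5,42.5,60),(565,518),(15,340))])
for n,z,P in(("block",60,[(573,390),(720,394),(715,523),(565,518)]),("handletop",120,[(628,428),(690,430),(688,468),(628,466)])):
    print(n,(1000*np.mean([onz(T,*t(p),z/1000) for p in P],0)).round(1))
E
python3 m.py
```

```text
(55, -95, 111) [ 611.5 -146.   105.4] gap 1.3
(-55, -95, 111) [ 503.  -135.   106.6] gap 0.8
(55, -41, 155) [616.2 -89.5 145.1] gap 6.9
(55, 95, 111) [631.7  42.3 107.1] gap 2.6
(-55, 95, 111) [523.3  53.1 107.3] gap 1.1
(-55, -41, 155) [508.9 -74.  151.2] gap 0.3
(0, -68, 133) [ 561.8 -116.5  125.4] gap 0.6
(0, 68, 133) [576.4  21.5 128.5] gap 0.1
origin [567.7 -45.3] yaw -6.33
[[-0.5, -0.2], [0.4, -1.3], [-1.7, 2.7], [-1.1, -0.7], [-0.2, -2.1], [0.3, 6.0], [1.6, -3.6], [1.1, -0.7]]
(37.5, 42.5, 60) [ 450.6 -236.6  130.2] gap 35.5
(37.5, -42.5, 60) [ 481.1 -276.5  110.5] gap 70.1
(-37.5, -42.5, 60) [ 404.1 -317.6  -35. ] gap 37.7
(-37.5, 42.5, 60) [ 377.9 -273.7   -1.6] gap 80.5
origin [ 428.4 -276.1] yaw 30.2
[[11.2, -16.1], [-1.1, 17.4], [-13.3, 14.1], [3.2, -15.4]]
block [ 428.6 -272.1   60. ]
handletop [ 429.6 -269.   120. ]
```

```bash
sed -i '/^do(\[((-37/d;/^for n/,$d' m.py; cat >> m.py <<'E'
do([((37.5,42.5,60),(573,390),(205,345)),((37.5,-42.5,60),(720,394),(85,417)),((-37.5,-42.5,60),(715,523),(15,340)),((-37.5,42.5,60),(565,518),(130,258)),((9.5,24,66),(608,431),(146,320)),((-14.5,-24,66),(688,473),(62,345))])
P=[(573,390),(720,394),(715,523),(565,518)];M=[(37.5,42.5),(37.5,-42.5),(-37.5,-42.5),(-37.5,42.5)]
print(fit2(M,[1000*onz(T,*t(p),.06) for p in P])); P=[(15,340),(85,417),(205,345),(130,258)];M=[(-37.5,-42.5),(37.5,-42.5),(37.5,42.5),(-37.5,42.5)]
print(fit2(M,[1000*onz(S,*s(p),.06) for p in P]))
P=[(65,272),(86,75),(428,117),(408,312)];M=[(-55,95),(55,95),(55,-95),(-55,-95)];print("mouldtop",fit2(M,[1000*onz(T,*t(p),.111) for p in P]))
P=[(595,80),(710,190),(466,358),(354,230)];print("mouldscene",fit2(M,[1000*onz(S,*s(p),.111) for p in P]))
E
python3 m.py|tail -25
```

```text
[[-0.5, -0.2], [0.4, -1.3], [-1.7, 2.7], [-1.1, -0.7], [-0.2, -2.1], [0.3, 6.0], [1.6, -3.6], [1.1, -0.7]]
(37.5, 42.5, 60) [ 468.  -233.7   42.2] gap 3.1
(37.5, -42.5, 60) [ 464.7 -317.3   54.7] gap 0.1
(-37.5, -42.5, 60) [ 390.7 -316.1   50.2] gap 2.9
(-37.5, 42.5, 60) [ 392.8 -229.7   52.6] gap 2.5
(9.5, 24, 66) [ 441.9 -252.4   62.7] gap 2.0
(-14.5, -24, 66) [ 418.7 -298.8   58.9] gap 2.6
origin [ 430.3 -274.7] yaw -1.7
[[-1.0, -0.4], [-1.8, 1.0], [-0.8, 0.0], [-1.3, 1.4], [1.4, -1.4], [3.6, -0.6]]
(array([ 428.57789488, -272.10198852]), np.float64(-0.03593094724261601), array([[-1.97145733, -1.23689734],
       [-0.26698813, -0.18526681],
       [ 1.60850227,  0.6210734 ],
       [ 0.62994319,  0.80109075]]))
(array([ 434.63810767, -276.72884798]), np.float64(-0.049050260798369355), array([[ 0.88846243, -1.49535132],
       [-2.44665363,  2.77983465],
       [ 4.13098131, -1.02510552],
       [-2.5727901 , -0.25937781]]))
mouldtop (array([566.89230946, -45.98149451]), np.float64(-0.10433522746168546), array([[ 0.3185521 , -1.83296907],
       [ 0.29138952,  0.26121376],
       [-1.0188116 ,  1.15278093],
       [ 0.40886998,  0.41897438]]))
mouldscene (array([569.04891387, -48.97787382]), np.float64(-0.10632682226578402), array([[ 1.07485432, -0.1619779 ],
       [-1.4777043 , -0.86215674],
       [-0.40878592,  0.5564687 ],
       [ 0.8116359 ,  0.46766594]]))
```

Request:
step_arm([
  {"y": 0},
  {"z": -30},
], grip=1)

```text
schema error: expected keys x, y, z, turn
```

The mould is at about (568,-47) with yaw -6.1°, and the block at about (431,-274) with yaw -2.3°. The heights come out within the calibration error. Now moving towards the block.

Request:
step_arm([
  {"x": -361,"y": -223,"z": -52,"turn": 1.2},
  {"x": -361,"y": -223,"z": -52,"turn": 1.2},
  {"x": -361,"y": -223,"z": -52,"turn": 1.2},
  {"x": -361,"y": -223,"z": -52,"turn": 1.2},
  {"x": -361,"y": -223,"z": -52,"turn": 1.2},
  {"x": -361,"y": -223,"z": -52,"turn": 1.2},
  {"x": -361,"y": -223,"z": -52,"turn": 1.2},
  {"x": -361,"y": -223,"z": -52,"turn": 1.2},
  {"x": -361,"y": -223,"z": -52,"turn": 1.2},
  {"x": -361,"y": -223,"z": -52,"turn": 1.2},
  {"x": -361,"y": -223,"z": -52,"turn": 1.2},
  {"x": -361,"y": -223,"z": -52,"turn": 1.2},
], grip=1)

```text
t: 1.5
tool_pos: [0.499, 0.252, 0.2993]
eef_rot: [[0.031, 1.0, -0.001], [1.0, -0.031, 0.001], [0.001, -0.001, -1.0]]
wrist_force: [-1.4, 0.5, -0.7]
opening: 1.0
gripper_force: 0.0
```

Request:
step_arm([
  {"x": -526,"y": -53,"z": 60,"turn": 0.01},
  {"x": -526,"y": -53,"z": 60,"turn": 0.01},
  {"x": -526,"y": -53,"z": 60,"turn": 0.01},
  {"x": -526,"y": -53,"z": 60,"turn": 0.01},
  {"x": -526,"y": -53,"z": 60,"turn": 0.01},
  {"x": -526,"y": -53,"z": 60,"turn": 0.01},
  {"x": -526,"y": -53,"z": 60,"turn": 0.01},
  {"x": -526,"y": -53,"z": 60,"turn": 0.01},
  {"x": -526,"y": -53,"z": 60,"turn": 0.01},
  {"x": -526,"y": -53,"z": 60,"turn": 0.01},
  {"x": -526,"y": -53,"z": 60,"turn": 0.01},
  {"x": -526,"y": -53,"z": 60,"turn": 0.01},
])

```text
t: 2.7
tool_pos: [0.4277, -0.2771, 0.2393]
eef_rot: [[0.049, 0.999, -0.001], [0.999, -0.049, -0.002], [-0.002, -0.001, -1.0]]
wrist_force: [-0.0, -0.1, 0.9]
opening: 1.004
gripper_force: 0.0
```

Request:
step_arm([
  {"x": 3,"y": 3,"z": 50,"turn": 0},
  {"x": 3,"y": 3,"z": 100,"turn": 0},
  {"x": 3,"y": 3,"z": 139,"turn": 0},
  {"x": 3,"y": 3,"z": 139,"turn": 0},
])

```text
t: 3.1
tool_pos: [0.4295, -0.2662, 0.0956]
eef_rot: [[0.04, 0.999, -0.01], [0.999, -0.04, 0.004], [0.003, -0.011, -1.0]]
wrist_force: [-0.6, 0.8, -0.5]
opening: 1.0
gripper_force: 0.0
```

Request:
step_arm([
  {"x": 0,"y": 0,"z": 0,"turn": 0},
  {"x": 0,"y": 0,"z": 0,"turn": 0},
  {"x": 0,"y": 0,"z": 0,"turn": 0},
  {"x": 0,"y": 0,"z": 0,"turn": 0},
  {"x": 0,"y": 0,"z": 0,"turn": 0},
  {"x": 0,"y": 0,"z": 0,"turn": 0},
  {"x": 0,"y": 0,"z": 0,"turn": 0},
  {"x": 0,"y": 0,"z": 0,"turn": 0},
], grip=-1, force=30)

```text
t: 3.9
tool_pos: [0.4323, -0.2707, 0.1006]
eef_rot: [[0.044, 0.999, 0.0], [0.999, -0.044, 0.0], [0.0, 0.0, -1.0]]
wrist_force: [0.3, 0.4, 0.2]
opening: 0.36
gripper_force: 0.0
```

Request:
step_arm([
  {"x": 0,"y": 0,"z": 0,"turn": 0},
  {"x": 0,"y": 0,"z": 0,"turn": 0},
  {"x": 0,"y": 0,"z": 0,"turn": 0},
  {"x": 0,"y": 0,"z": 0,"turn": 0},
  {"x": 0,"y": 0,"z": 0,"turn": 0},
], grip=-1, force=55)

```text
t: 4.4
tool_pos: [0.432, -0.2707, 0.1004]
eef_rot: [[0.044, 0.999, -0.001], [0.999, -0.044, 0.0], [0.0, -0.001, -1.0]]
wrist_force: [-0.7, 0.8, 1.0]
opening: 0.226
gripper_force: 55.0
```

```bash
python3 - <<'E'
from plant import *
import cv2,numpy as np
s=observe();print(s["tool_pos"],s["eef_rot"].round(4).tolist(),s["opening"]*87,s["gripper_force"],s["wrist_force"],s["ft_torque"])
a=get_image("scene")["img"][200:310,190:330]; b=get_image("top")["img"][190:250,360:440]
cv2.imwrite("pics/g1.png",np.vstack([cv2.resize(a,(420,330),interpolation=2),cv2.resize(b,(420,315)[:2],interpolation=2)])[:600])
E
```

```text
[ 0.43202038 -0.2706988   0.10043227] [[0.0441, 0.999, -0.0006], [0.999, -0.0441, 0.0002], [0.0002, -0.0006, -1.0]] 19.66859014604628 54.9928833078593 [-0.65628117  0.81484781  1.04234678] [-0.08841765  0.28912415 -0.01968276]
```

Request:
step_arm([
  {"x": 0,"y": 0,"z": -30,"turn": 0},
  {"x": 0,"y": 0,"z": -70,"turn": 0},
  {"x": 0,"y": 0,"z": -110,"turn": 0},
  {"x": 0,"y": 0,"z": -155,"turn": 0},
  {"x": 0,"y": 0,"z": -155,"turn": 0},
])

```text
t: 5.0
tool_pos: [0.4354, -0.2725, 0.2613]
eef_rot: [[0.044, 0.999, 0.011], [0.999, -0.044, -0.002], [-0.002, 0.011, -1.0]]
wrist_force: [0.4, -0.2, -2.4]
opening: 0.227
gripper_force: 55.0
```

```bash
cat >> h.py <<'E'
MO=np.array([568,-47.5]);MY=np.radians(-6.1)
def m2w(x,y): return MO+np.array([[np.cos(MY),-np.sin(MY)],[np.sin(MY),np.cos(MY)]])@[x,y]
def w2m(p): return np.array([[np.cos(MY),np.sin(MY)],[-np.sin(MY),np.cos(MY)]])@(np.asarray(p)[:2]-MO)
def rel(s,x,y,z,yaw):  # tool-frame move (mm, rad) to world target mm, tool-y yaw
    R=s["eef_rot"]; d=R.T@(np.array([x,y,z])-1000*s["tool_pos"]); cy=np.arctan2(R[1,1],R[0,1])
    return d.round(1).tolist(), round(-(yaw-cy),4)
E
python3 - <<'E'
from plant import *; from h import *
s=observe(); print(s["tool_pos"],s["opening"]*87,s["wrist_force"]); x,y=m2w(10,-65.5); print(x,y,rel(s,x,y,260,MY))
E
```

```text
[ 0.43543662 -0.2725088   0.26131074] 19.73039304123254 [ 0.40714166 -0.18455036 -2.35744149]
570.9830827688088 -113.69177605408723 ([164.6, 128.4, 2.4], np.float64(0.0625))
```

Request:
step_arm([
  {"x": 40,"y": 32,"z": -5,"turn": 0.02},
  {"x": 80,"y": 64,"z": -5,"turn": 0.06},
  {"x": 120,"y": 96,"z": -5,"turn": 0.0625},
  {"x": 150,"y": 120,"z": -5,"turn": 0.0625},
  {"x": 163,"y": 132,"z": -5,"turn": 0.0625},
  {"x": 163,"y": 132,"z": -5,"turn": 0.0625},
  {"x": 163,"y": 132,"z": -5,"turn": 0.0625},
  {"x": 163,"y": 132,"z": -5,"turn": 0.0625},
])

```text
t: 5.8
tool_pos: [0.5703, -0.1157, 0.2603]
eef_rot: [[0.109, 0.994, -0.001], [0.994, -0.109, -0.0], [-0.0, -0.001, -1.0]]
wrist_force: [-0.1, -0.3, -1.6]
opening: 0.225
gripper_force: 55.0
```

```bash
python3 - <<'E'
from plant import *; from h import *
s=observe(); S=get_image("scene");T=get_image("top"); print(s["tool_pos"],s["eef_rot"].round(3).tolist(),s["wrist_force"])
cv2.imwrite("pics/s2.png",S["img"])
a=cv2.resize(S["img"][120:270,270:430],None,fx=5,fy=5,interpolation=2)[:,:]; 
R=s["eef_rot"];p=s["tool_pos"]*1000
for wx,wy,wz in[(0,-11,0),(0,11,0),(2,-11,0),(2,11,0),(21,-24,50),(21,24,50),(21,24,56),(21,-24,56)]:
    P=p+R@[wy,wx-9,90.4-wz]; q=proj(S,P/1000); print((wx,wy,wz),q.round(1))
    cv2.circle(a,tuple(int(v) for v in ((q-[270,120]+.5)*5-.5)),2,(0,0,255),-1)
cv2.imwrite("pics/s2c.png",a[:600])
E
```

```text
[ 0.570258   -0.11574608  0.26029103] [[0.109, 0.994, -0.001], [0.994, -0.109, -0.0], [-0.0, -0.001, -1.0]] [-0.07837334 -0.32323602 -1.60685215]
(0, -11, 0) [322.2 224.5]
(0, 11, 0) [330.  219.5]
(2, -11, 0) [322.7 225.1]
(2, 11, 0) [330.6 220.1]
(21, -24, 50) [323.1 220.9]
(21, 24, 50) [341.1 209.6]
(21, 24, 56) [341.2 207.9]
(21, -24, 56) [323.  219.2]
```

View pics/s2c.png

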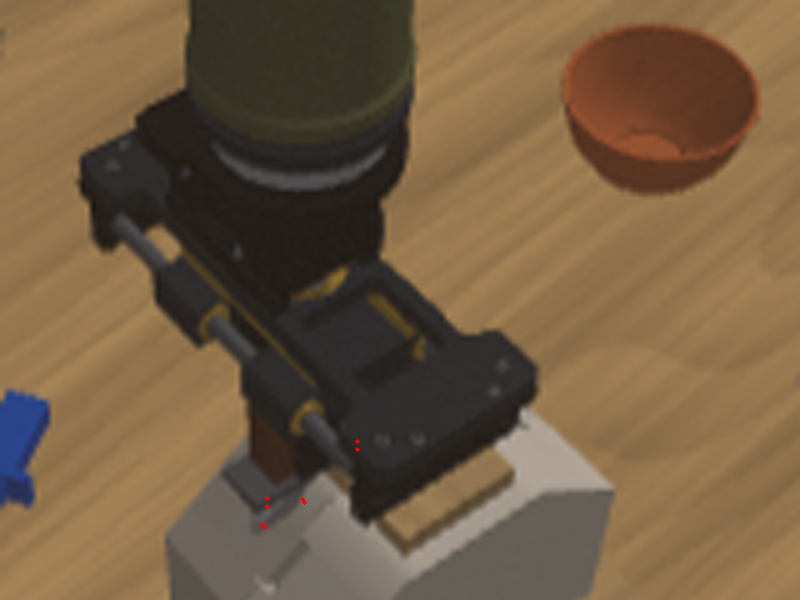

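The picture shows the wedge held upright just over the right slope. The collar's near corner is at about (258,515), against a prediction of (267,507). So the wedge sits about 3.5 mm towards tool -x in the grip, which agrees with the block estimate. I'll shift and lower it in small steps.

Request:
step_arm([
  {"x": 4.5,"y": 0.5,"z": 10,"turn": -0.003},
  {"x": 4.5,"y": 0.5,"z": 20,"turn": -0.003},
  {"x": 4.5,"y": 0.5,"z": 26,"turn": -0.003},
  {"x": 4.5,"y": 0.5,"z": 30,"turn": -0.003},
  {"x": 4.5,"y": 0.5,"z": 33,"turn": -0.003},
  {"x": 4.5,"y": 0.5,"z": 36,"turn": -0.003},
  {"x": 4.5,"y": 0.5,"z": 36,"turn": -0.003},
  {"x": 4.5,"y": 0.5,"z": 36,"turn": -0.003},
])

```text
t: 6.7
tool_pos: [0.5721, -0.1101, 0.224]
eef_rot: [[0.104, 0.995, -0.001], [0.995, -0.104, -0.001], [-0.001, -0.0, -1.0]]
wrist_force: [0.2, -3.5, -4.1]
opening: 0.227
gripper_force: 55.0
```

Request:
step_arm([
  {"x": 0,"y": 0,"z": 0,"turn": 0},
  {"x": 0,"y": 0,"z": 0,"turn": 0},
])

```text
t: 6.9
tool_pos: [0.5721, -0.11, 0.2242]
eef_rot: [[0.104, 0.995, -0.001], [0.995, -0.104, -0.001], [-0.001, -0.0, -1.0]]
wrist_force: [1.0, -4.2, -5.1]
opening: 0.225
gripper_force: 55.0
```

```bash
python3 - <<'E'
from plant import *; from h import *
s=observe(); print(s["tool_pos"],w2m(s["tool_pos"]*1000),s["wrist_force"],s["ft_torque"])
E
```

```text
[ 0.57205331 -0.109996    0.22423556] [ 10.67143914 -61.71142567] [ 1.01752173 -4.15158164 -5.08222761] [-1.38858916 -0.07849641  0.04682919]
```

Request:
step_arm([
  {"x": -2,"y": -0.5,"z": 0,"turn": 0},
  {"x": -2,"y": -0.5,"z": 3,"turn": 0},
  {"x": -2,"y": -0.5,"z": 6,"turn": 0},
  {"x": -2,"y": -0.5,"z": 8,"turn": 0},
  {"x": -2,"y": -0.5,"z": 8,"turn": 0},
  {"x": -2,"y": -0.5,"z": 8,"turn": 0},
])

```text
t: 7.5
tool_pos: [0.5708, -0.1108, 0.2161]
eef_rot: [[0.103, 0.995, -0.002], [0.995, -0.103, 0.001], [0.001, -0.002, -1.0]]
wrist_force: [-4.2, -0.9, -0.6]
opening: 0.229
gripper_force: 55.0
```

```bash
cat > o.py <<'E'
from plant import *; from h import *
s=observe(); p=s["tool_pos"]*1000; R=np.array([[np.cos(MY),np.sin(MY)],[-np.sin(MY),np.cos(MY)]])
print(s["t"],"tcp",p.round(1),"mould",w2m(p).round(1),"F mould",(R@s["wrist_force"][:2]).round(1),s["wrist_force"][2].round(1),"M",(R@s["ft_torque"][:2]).round(2),s["opening"]*87)
E
python3 o.py
```

```text
7.5 tcp [ 570.8 -110.8  216.1] mould [  9.5 -62.6] F mould [-4.1 -1.3] -0.6 M [-0.5   1.18] 19.88834972077405
```

Request:
step_arm([
  {"x": 0,"y": -1.5,"z": 0,"turn": 0},
  {"x": 0,"y": -1.5,"z": 0,"turn": 0},
  {"x": 0,"y": -1.5,"z": 0,"turn": 0},
])

```text
t: 7.8
tool_pos: [0.5703, -0.1107, 0.2164]
eef_rot: [[0.103, 0.995, 0.0], [0.995, -0.103, 0.0], [0.0, 0.0, -1.0]]
wrist_force: [-1.9, -1.0, -2.2]
opening: 0.226
gripper_force: 55.0
```

```bash
python3 o.py
```

```text
7.8 tcp [ 570.3 -110.7  216.4] mould [  9.  -62.6] F mould [-1.8 -1.2] -2.2 M [-0.35  0.42] 19.635325266827223
```

Request:
step_arm([
  {"x": 0,"y": 0,"z": 3,"turn": 0},
  {"x": 0,"y": 0,"z": 6,"turn": 0},
  {"x": 0,"y": 0,"z": 6,"turn": 0},
  {"x": 0,"y": 0,"z": 6,"turn": 0},
])

```text
t: 8.2
tool_pos: [0.5699, -0.1111, 0.2102]
eef_rot: [[0.103, 0.995, -0.001], [0.995, -0.103, -0.0], [-0.0, -0.001, -1.0]]
wrist_force: [-3.2, -1.0, 0.4]
opening: 0.225
gripper_force: 55.0
```

```bash
python3 o.py
```

```text
8.2 tcp [ 569.9 -111.1  210.2] mould [  8.6 -63. ] F mould [-3.1 -1.3] 0.4 M [-0.51  0.9 ] 19.606445818244143
```

Request:
step_arm([
  {"x": 0,"y": -1.5,"z": 0,"turn": 0},
  {"x": 0,"y": -1.5,"z": 0,"turn": 0},
  {"x": 0,"y": -1.5,"z": 0,"turn": 0},
])

```text
t: 8.5
tool_pos: [0.5694, -0.111, 0.2103]
eef_rot: [[0.103, 0.995, 0.002], [0.995, -0.103, -0.001], [-0.0, 0.002, -1.0]]
wrist_force: [2.2, -2.4, -5.4]
opening: 0.224
gripper_force: 55.0
```

```bash
python3 o.py; python3 - <<'E'
from plant import *; import cv2
cv2.imwrite("pics/s3.png",cv2.resize(get_image("scene")["img"][190:290,290:420],None,fx=6,fy=6,interpolation=2))
E
```

```text
8.5 tcp [ 569.4 -111.   210.3] mould [  8.2 -62.9] F mould [ 2.5 -2.1] -5.4 M [-0.64 -0.75] 19.522209317788814
```

View pics/s3.png

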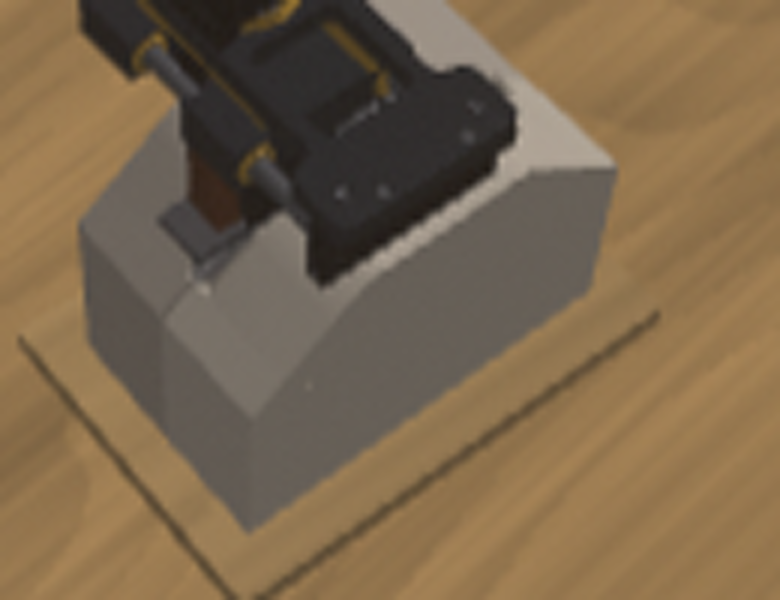

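The picture shows the wedge in the right notch with its flat face on the front half. The rear right corner is at about (250,416). I'll track the rear half's corners against the first picture to measure the opening.

```bash
cat > open.py <<'E'
from plant import *; from h import *
S=get_image("scene");A=cv2.imread("pics/scene0.png");B=S["img"]
def pt(x,y,z): return np.r_[m2w(x,y),z]/1000
def track(names):
    for n,P in names.items():
        p=proj(S,pt(*P)); d=(proj(S,pt(P[0]+10,P[1],P[2]))-p)/10
        q,st,e=cv2.calcOpticalFlowPyrLK(A,B,np.float32([[p]]),None,winSize=(13,13),maxLevel=1,criteria=(3,50,.001)); v=q[0,0]-p
        print(n,p.round(0),"flow",v.round(2),"px/mm",d.round(2),"mm along x",(v@d/(d@d)).round(2))
track({"RR low":(55,-95,111),"RR bot":(55,-95,15),"RL low":(55,95,111),"FR low(fixed)":(-55,-95,111),"RL bot":(55,95,15),"board":(80,-115,15),"RRtop":(55,-41,155)})
E
python3 open.py
```

```text
RR low [331. 259.] flow [0.5  2.12] px/mm [0.27 0.31] mm along x 4.62
RR bot [331. 278.] flow [ 0.28 -0.21] px/mm [0.25 0.3 ] mm along x 0.06
RL low [393. 217.] flow [ 0.31 -0.  ] px/mm [0.29 0.27] mm along x 0.57
FR low(fixed) [303. 226.] flow [0.27 0.95] px/mm [0.24 0.28] mm along x 2.41
RL bot [388. 238.] flow [-0.3  -0.13] px/mm [0.26 0.26] mm along x -0.84
board [331. 290.] flow [0.06 0.04] px/mm [0.26 0.31] mm along x 0.17
RRtop [351. 236.] flow [-6.75  7.04] px/mm [0.29 0.31] mm along x 1.09
```

```bash
cat > open.py <<'E'
from plant import *; from h import *
S=get_image("scene");A=cv2.imread("pics/scene0.png");B=S["img"]
def pt(x,y,z): return np.r_[m2w(x,y),z]/1000
def chan(I):
    I=cv2.GaussianBlur(I,(3,3),.7).astype(np.float32); return ((I[...,2]-I[...,0])/I.sum(2)).astype(np.float32)
xs=np.arange(40,78,.25)
def edges(I):
    c=chan(I); ys=np.arange(-90,91,3); out=[]
    for y in ys:
        q=np.float32([proj(S,pt(x,y,15)) for x in xs]); v=cv2.remap(c,q[:,0].reshape(1,-1),q[:,1].reshape(1,-1),cv2.INTER_CUBIC)[0]
        lo,hi=np.median(v[:30]),np.median(v[-30:]); w=(v-lo)/(hi-lo); out.append(xs[-1]-np.clip(w,0,1).sum()*.25)
    return ys,np.array(out)
ys,a=edges(A);_,b=edges(B); d=b-a
ok=abs(d-np.median(d))<8; k=np.polyfit(ys[ok],d[ok],1); print("opened since start: left %.2f right %.2f rms %.2f"%(np.polyval(k,65),np.polyval(k,-65),np.std(d[ok]-np.polyval(k,ys[ok]))))
k=np.polyfit(ys,a,1); print("initial edge at y=65,-65",np.polyval(k,[65,-65]).round(2))
E
python3 open.py
```

```text
opened since start: left 0.13 right 0.79 rms 0.31
initial edge at y=65,-65 [54.98 55.22]
```

Request:
step_arm([
  {"x": 0,"y": 0.5,"z": 3,"turn": 0},
  {"x": 0,"y": 0.5,"z": 5,"turn": 0},
  {"x": 0,"y": 0.5,"z": 7,"turn": 0},
  {"x": 0,"y": 0.5,"z": 7,"turn": 0},
  {"x": 0,"y": 0.5,"z": 7,"turn": 0},
])

```text
t: 9.15
tool_pos: [0.5696, -0.111, 0.2049]
eef_rot: [[0.103, 0.995, 0.001], [0.995, -0.103, 0.0], [0.001, 0.001, -1.0]]
wrist_force: [-1.6, -2.0, 5.4]
opening: 0.225
gripper_force: 55.0
```

```bash
python3 o.py; python3 open.py
```

```text
9.15 tcp [ 569.6 -111.   204.9] mould [  8.3 -63. ] F mould [-1.4 -2.2] 5.4 M [-0.45  0.29] 19.541053191762767
opened since start: left -0.00 right 2.34 rms 0.31
initial edge at y=65,-65 [54.98 55.22]
```

Request:
step_arm([
  {"x": 0,"y": 0,"z": -30,"turn": 0},
  {"x": 0,"y": 0,"z": -65,"turn": 0},
  {"x": 0,"y": 0,"z": -100,"turn": 0},
  {"x": 0,"y": 0,"z": -100,"turn": 0},
  {"x": 0,"y": 0,"z": -100,"turn": 0},
  {"x": 0,"y": 0,"z": -100,"turn": 0},
])

```text
t: 9.8
tool_pos: [0.5683, -0.1101, 0.3018]
eef_rot: [[0.103, 0.995, -0.003], [0.995, -0.103, 0.001], [0.001, -0.003, -1.0]]
wrist_force: [0.0, 1.0, -1.5]
opening: 0.228
gripper_force: 55.0
```

```bash
python3 o.py; python3 open.py; python3 - <<'E'
from plant import *; from h import *
x,y=m2w(8.8,72);print(x,y,rel(observe(),x,y,300,MY))
E
```

```text
9.8 tcp [ 568.3 -110.1  301.8] mould [  6.9 -62.2] F mould [-0.1  1. ] -1.5 M [-0.06  0.08] 19.81821863901701
opened since start: left 0.03 right 2.36 rms 0.34
initial edge at y=65,-65 [54.98 55.22]
584.401187044581 23.157208149831874 ([134.3, 2.4, 1.7], np.float64(0.0034))
```

Request:
step_arm([
  {"x": 45,"y": 1,"z": 0,"turn": 0.003},
  {"x": 90,"y": 2,"z": 0,"turn": 0.003},
  {"x": 125,"y": 2,"z": 0,"turn": 0.003},
  {"x": 134,"y": 2,"z": 0,"turn": 0.003},
  {"x": 134,"y": 2,"z": 0,"turn": 0.003},
  {"x": 134,"y": 2,"z": 0,"turn": 0.003},
  {"x": 134,"y": 2,"z": 30,"turn": 0.003},
  {"x": 134,"y": 2,"z": 55,"turn": 0.003},
  {"x": 134,"y": 2,"z": 70,"turn": 0.003},
  {"x": 134,"y": 2,"z": 75,"turn": 0.003},
  {"x": 134,"y": 2,"z": 75,"turn": 0.003},
  {"x": 134,"y": 2,"z": 75,"turn": 0.003},
])

```text
t: 11.05
tool_pos: [0.5845, 0.0215, 0.229]
eef_rot: [[0.107, 0.994, -0.001], [0.994, -0.107, -0.0], [-0.0, -0.001, -1.0]]
wrist_force: [-1.9, -0.5, -1.8]
opening: 0.226
gripper_force: 55.0
```

```bash
python3 o.py; python3 open.py
```

```text
11.05 tcp [584.5  21.5 229. ] mould [ 9.1 70.4] F mould [-1.8 -0.7] -1.8 M [-0.22  0.79] 19.696587435407174
opened since start: left 2.30 right 2.43 rms 0.32
initial edge at y=65,-65 [54.98 55.22]
```

Request:
step_arm([
  {"x": 0,"y": -1.5,"z": 0,"turn": 0},
  {"x": 0,"y": -1.5,"z": 0,"turn": 0},
  {"x": 0,"y": -1.5,"z": 0,"turn": 0},
])

```text
t: 11.4
tool_pos: [0.5841, 0.0225, 0.2293]
eef_rot: [[0.106, 0.994, 0.002], [0.994, -0.106, 0.0], [0.001, 0.002, -1.0]]
wrist_force: [-1.2, -0.2, -1.6]
opening: 0.229
gripper_force: 55.0
```

```bash
python3 o.py; python3 open.py
```

```text
11.4 tcp [584.1  22.5 229.3] mould [ 8.6 71.3] F mould [-1.1 -0.3] -1.6 M [-0.1  0.1] 19.91713713795928
opened since start: left 2.21 right 2.36 rms 0.34
initial edge at y=65,-65 [54.98 55.22]
```

Request:
step_arm([
  {"x": 0,"y": -1.5,"z": 0,"turn": 0},
  {"x": 0,"y": -1.5,"z": 0,"turn": 0},
  {"x": 0,"y": -1.5,"z": 0,"turn": 0},
])

```text
t: 11.75
tool_pos: [0.5821, 0.0229, 0.2288]
eef_rot: [[0.106, 0.994, 0.0], [0.994, -0.106, 0.001], [0.001, 0.0, -1.0]]
wrist_force: [0.4, 1.9, -0.2]
opening: 0.226
gripper_force: 55.0
```

```bash
python3 o.py; python3 - <<'E'
from plant import *; import cv2
cv2.imwrite("pics/s4.png",cv2.resize(get_image("scene")["img"][160:260,300:430],None,fx=6,fy=6,interpolation=2))
E
```

```text
11.75 tcp [582.1  22.9 228.8] mould [ 6.5 71.5] F mould [0.2 1.9] -0.2 M [0.18 0.07] 19.648392452537554
```

View pics/s4.png

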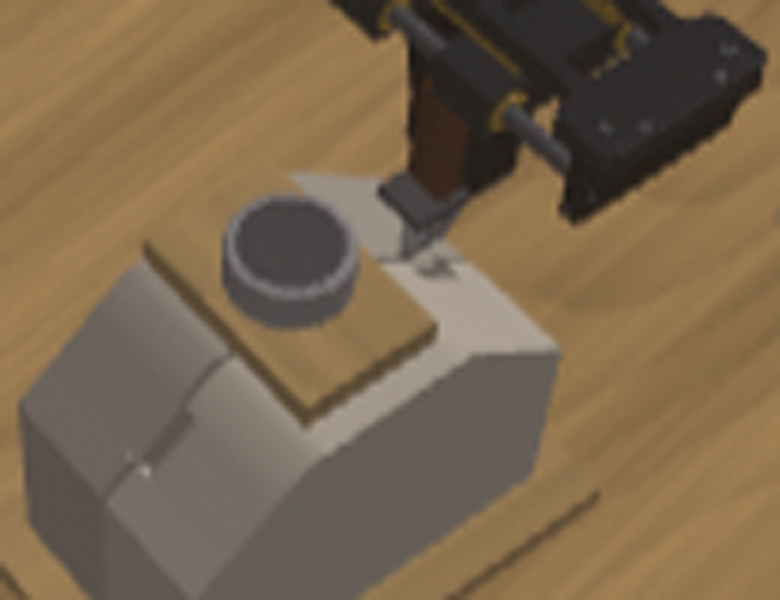

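The picture shows the right seam visibly open. The wedge's inner tip corner is at about (403,258), just at the inner end of the left notch (around (435,268)). I'll shift it slightly outward and go on down.

Request:
step_arm([
  {"x": 1.5,"y": 0,"z": 0,"turn": 0},
  {"x": 1.5,"y": 0,"z": 3,"turn": 0},
  {"x": 1.5,"y": 0,"z": 6,"turn": 0},
  {"x": 1.5,"y": 0,"z": 6,"turn": 0},
  {"x": 1.5,"y": 0,"z": 6,"turn": 0},
])

```text
t: 12.3
tool_pos: [0.5835, 0.0236, 0.2222]
eef_rot: [[0.106, 0.994, 0.004], [0.994, -0.106, -0.001], [-0.001, 0.004, -1.0]]
wrist_force: [5.6, -0.8, -5.7]
opening: 0.225
gripper_force: 55.0
```

```bash
python3 o.py; python3 open.py
```

```text
12.3 tcp [583.5  23.6 222.2] mould [ 7.9 72.3] F mould [ 5.7 -0.2] -5.7 M [ 0.08 -1.71] 19.587096759404695
opened since start: left 2.30 right 2.32 rms 0.31
initial edge at y=65,-65 [54.98 55.22]
```

Request:
step_arm([
  {"x": 0,"y": 1.2,"z": 0,"turn": 0},
  {"x": 0,"y": 1.2,"z": 3,"turn": 0},
  {"x": 0,"y": 1.2,"z": 6,"turn": 0},
  {"x": 0,"y": 1.2,"z": 9,"turn": 0},
  {"x": 0,"y": 1.2,"z": 12,"turn": 0},
  {"x": 0,"y": 1.2,"z": 15,"turn": 0},
  {"x": 0,"y": 1.2,"z": 15,"turn": 0},
  {"x": 0,"y": 1.2,"z": 15,"turn": 0},
])

```text
t: 13.15
tool_pos: [0.5841, 0.0237, 0.2077]
eef_rot: [[0.106, 0.994, 0.002], [0.994, -0.106, -0.0], [0.0, 0.002, -1.0]]
wrist_force: [5.3, -0.2, 0.2]
opening: 0.227
gripper_force: 55.0
```

```bash
python3 o.py; python3 open.py
```

```text
13.15 tcp [584.1  23.7 207.7] mould [ 8.4 72.5] F mould [5.2 0.4] 0.2 M [-0.1  -1.55] 19.75075244954157
opened since start: left 2.29 right 2.36 rms 0.35
initial edge at y=65,-65 [54.98 55.22]
```

Request:
step_arm([
  {"x": 0,"y": 0.8,"z": 3,"turn": 0},
  {"x": 0,"y": 0.8,"z": 6,"turn": 0},
  {"x": 0,"y": 0.8,"z": 8,"turn": 0},
  {"x": 0,"y": 0.8,"z": 8,"turn": 0},
  {"x": 0,"y": 0.8,"z": 8,"turn": 0},
])

```text
t: 13.7
tool_pos: [0.5843, 0.0239, 0.2004]
eef_rot: [[0.106, 0.994, 0.001], [0.994, -0.106, 0.001], [0.001, 0.0, -1.0]]
wrist_force: [2.7, -0.6, 5.8]
opening: 0.23
gripper_force: 55.0
```

```bash
python3 o.py; python3 open.py
```

```text
13.7 tcp [584.3  23.9 200.4] mould [ 8.6 72.7] F mould [ 2.7 -0.4] 5.8 M [-0.08 -0.68] 20.04803860381518
opened since start: left 4.21 right 2.41 rms 0.34
initial edge at y=65,-65 [54.98 55.22]
```

Request:
step_arm([
  {"x": 0,"y": 0,"z": -35,"turn": 0},
  {"x": 0,"y": 0,"z": -70,"turn": 0},
  {"x": 0,"y": 0,"z": -100,"turn": 0},
  {"x": 0,"y": 0,"z": -100,"turn": 0},
  {"x": -45,"y": 0,"z": -100,"turn": 0},
  {"x": -90,"y": 0,"z": -100,"turn": 0},
  {"x": -125,"y": 0,"z": -100,"turn": 0},
  {"x": -135,"y": 0,"z": -100,"turn": 0},
  {"x": -135,"y": 0,"z": -100,"turn": 0},
  {"x": -135,"y": 0,"z": -100,"turn": 0},
  {"x": -135,"y": 0,"z": -85,"turn": 0},
  {"x": -135,"y": 0,"z": -85,"turn": 0},
])

```text
t: 14.95
tool_pos: [0.5687, -0.1081, 0.2816]
eef_rot: [[0.103, 0.995, -0.005], [0.995, -0.103, 0.001], [0.0, -0.005, -1.0]]
wrist_force: [-0.2, 0.1, -2.0]
opening: 0.226
gripper_force: 55.0
```

```bash
python3 o.py; python3 open.py; python3 - <<'E'
from plant import *; from h import *
x,y=m2w(8.8,-62.5);print(rel(observe(),x,y,215,MY))
E
```

```text
14.95 tcp [ 568.7 -108.1  281.6] mould [  7.2 -60.2] F mould [-0.2  0.1] -2.0 M [-0.09  0.1 ] 19.656688243729633
opened since start: left 4.19 right 2.38 rms 0.38
initial edge at y=65,-65 [54.98 55.22]
([-2.0, 1.5, 67.6], np.float64(0.0026))
```

Request:
step_arm([
  {"x": -2.2,"y": 1.5,"z": 15,"turn": 0.003},
  {"x": -2.2,"y": 1.5,"z": 30,"turn": 0.003},
  {"x": -2.2,"y": 1.5,"z": 45,"turn": 0.003},
  {"x": -2.2,"y": 1.5,"z": 55,"turn": 0.003},
  {"x": -2.2,"y": 1.5,"z": 62,"turn": 0.003},
  {"x": -2.2,"y": 1.5,"z": 68,"turn": 0.003},
  {"x": -2.2,"y": 1.5,"z": 73,"turn": 0.003},
  {"x": -2.2,"y": 1.5,"z": 73,"turn": 0.003},
])

```text
t: 15.8
tool_pos: [0.5706, -0.1128, 0.211]
eef_rot: [[0.109, 0.994, -0.001], [0.994, -0.109, 0.0], [0.0, -0.001, -1.0]]
wrist_force: [-1.0, 0.9, -2.3]
opening: 0.225
gripper_force: 55.0
```

```bash
python3 o.py; python3 open.py
```

```text
15.8 tcp [ 570.6 -112.8  211. ] mould [  9.5 -64.6] F mould [-1.1  0.8] -2.3 M [-0.06  0.35] 19.554217081692983
opened since start: left 4.16 right 2.38 rms 0.37
initial edge at y=65,-65 [54.98 55.22]
```

Request:
step_arm([
  {"x": 1.5,"y": -0.6,"z": 3,"turn": 0},
  {"x": 1.5,"y": -0.6,"z": 6,"turn": 0},
  {"x": 1.5,"y": -0.6,"z": 9,"turn": 0},
  {"x": 1.5,"y": -0.6,"z": 12,"turn": 0},
  {"x": 1.5,"y": -0.6,"z": 14,"turn": 0},
  {"x": 1.5,"y": -0.6,"z": 14,"turn": 0},
  {"x": 1.5,"y": -0.6,"z": 14,"turn": 0},
])

```text
t: 16.55
tool_pos: [0.5699, -0.1114, 0.1973]
eef_rot: [[0.109, 0.994, -0.002], [0.994, -0.109, 0.0], [-0.0, -0.002, -1.0]]
wrist_force: [-5.2, -0.6, 1.1]
opening: 0.223
gripper_force: 55.0
```

```bash
python3 o.py; python3 open.py
```

```text
16.55 tcp [ 569.9 -111.4  197.3] mould [  8.7 -63.3] F mould [-5.1 -1.1] 1.1 M [-0.24  1.44] 19.39949345822091
opened since start: left 4.31 right 4.74 rms 0.36
initial edge at y=65,-65 [54.98 55.22]
```

Request:
step_arm([
  {"x": 0,"y": -1,"z": 0,"turn": 0},
  {"x": 0,"y": -1,"z": 3,"turn": 0},
  {"x": 0,"y": -1,"z": 6,"turn": 0},
  {"x": 0,"y": -1,"z": 6,"turn": 0},
  {"x": 0,"y": -1,"z": 6,"turn": 0},
])

```text
t: 17.1
tool_pos: [0.5697, -0.1114, 0.1921]
eef_rot: [[0.109, 0.994, 0.001], [0.994, -0.109, 0.0], [0.0, 0.001, -1.0]]
wrist_force: [-4.8, 0.6, 4.6]
opening: 0.227
gripper_force: 55.0
```

```bash
python3 o.py; python3 open.py
```

```text
17.1 tcp [ 569.7 -111.4  192.1] mould [  8.5 -63.4] F mould [-4.9  0.1] 4.6 M [-0.23  1.41] 19.77273105706174
opened since start: left 4.15 right 6.27 rms 0.29
initial edge at y=65,-65 [54.98 55.22]
```

Request:
step_arm([
  {"x": 0,"y": 0.5,"z": -35,"turn": 0},
  {"x": 0,"y": 0.5,"z": -70,"turn": 0},
  {"x": 0,"y": 0.5,"z": -108,"turn": 0},
  {"x": 0,"y": 0.5,"z": -108,"turn": 0},
  {"x": 45,"y": 0.5,"z": -108,"turn": 0},
  {"x": 90,"y": 0.5,"z": -108,"turn": 0},
  {"x": 125,"y": 0.5,"z": -108,"turn": 0},
  {"x": 133,"y": 0.5,"z": -108,"turn": 0},
  {"x": 133,"y": 0.5,"z": -108,"turn": 0},
  {"x": 133,"y": 0.5,"z": -108,"turn": 0},
  {"x": 133,"y": 0.5,"z": -93,"turn": 0},
  {"x": 133,"y": 0.5,"z": -93,"turn": 0},
])

```text
t: 18.35
tool_pos: [0.5835, 0.0192, 0.2821]
eef_rot: [[0.112, 0.994, -0.003], [0.994, -0.112, -0.001], [-0.001, -0.003, -1.0]]
wrist_force: [-0.5, -0.2, -1.7]
opening: 0.224
gripper_force: 55.0
```

```bash
python3 o.py; python3 open.py; python3 - <<'E'
from plant import *; from h import *
x,y=m2w(9.5,70);print(rel(observe(),x,y,215,MY))
E
```

```text
18.35 tcp [583.5  19.2 282.1] mould [ 8.3 67.9] F mould [-0.5 -0.3] -1.7 M [-0.14  0.12] 19.49607770193216
opened since start: left 4.17 right 6.33 rms 0.29
initial edge at y=65,-65 [54.98 55.22]
([1.8, 1.1, 67.9], np.float64(-0.0055))
```

Request:
step_arm([
  {"x": 2,"y": 1.2,"z": 15,"turn": -0.005},
  {"x": 2,"y": 1.2,"z": 30,"turn": -0.005},
  {"x": 2,"y": 1.2,"z": 40,"turn": -0.005},
  {"x": 2,"y": 1.2,"z": 48,"turn": -0.005},
  {"x": 2,"y": 1.2,"z": 54,"turn": -0.005},
  {"x": 2,"y": 1.2,"z": 60,"turn": -0.005},
  {"x": 2,"y": 1.2,"z": 66,"turn": -0.005},
  {"x": 2,"y": 1.2,"z": 66,"turn": -0.005},
])

```text
t: 19.2
tool_pos: [0.5857, 0.0231, 0.2178]
eef_rot: [[0.104, 0.995, -0.001], [0.995, -0.104, -0.0], [-0.0, -0.001, -1.0]]
wrist_force: [0.4, 0.1, -2.0]
opening: 0.228
gripper_force: 55.0
```

```bash
python3 o.py; python3 open.py
```

```text
19.2 tcp [585.7  23.1 217.8] mould [10.1 72. ] F mould [0.3 0.2] -2.0 M [0.03 0.1 ] 19.81280709957337
opened since start: left 4.27 right 6.31 rms 0.33
initial edge at y=65,-65 [54.98 55.22]
```

Request:
step_arm([
  {"x": -2.5,"y": -1,"z": 0,"turn": 0},
  {"x": -2.5,"y": -1,"z": 4,"turn": 0},
  {"x": -2.5,"y": -1,"z": 8,"turn": 0},
  {"x": -2.5,"y": -1,"z": 12,"turn": 0},
  {"x": -2.5,"y": -1,"z": 15,"turn": 0},
  {"x": -2.5,"y": -1,"z": 15,"turn": 0},
  {"x": -2.5,"y": -1,"z": 15,"turn": 0},
])

```text
t: 19.95
tool_pos: [0.5846, 0.0224, 0.2034]
eef_rot: [[0.103, 0.995, -0.0], [0.995, -0.103, 0.002], [0.002, -0.001, -1.0]]
wrist_force: [0.3, 6.4, -0.0]
opening: 0.228
gripper_force: 55.0
```

```bash
python3 o.py; python3 open.py
```

```text
19.95 tcp [584.6  22.4 203.4] mould [ 9.1 71.2] F mould [-0.4  6.4] -0.0 M [1.37 0.22] 19.820581260090936
opened since start: left 4.22 right 6.31 rms 0.31
initial edge at y=65,-65 [54.98 55.22]
```

Request:
step_arm([
  {"x": 1,"y": 0,"z": 3,"turn": 0},
  {"x": 1,"y": 0,"z": 6,"turn": 0},
  {"x": 1,"y": 0,"z": 9,"turn": 0},
  {"x": 1,"y": 0,"z": 12,"turn": 0},
  {"x": 1,"y": 0,"z": 12,"turn": 0},
  {"x": 1,"y": 0,"z": 12,"turn": 0},
])

```text
t: 20.6
tool_pos: [0.5844, 0.0228, 0.1928]
eef_rot: [[0.103, 0.995, -0.001], [0.995, -0.103, 0.002], [0.002, -0.001, -1.0]]
wrist_force: [-3.7, 4.6, 7.1]
opening: 0.228
gripper_force: 55.0
```

```bash
python3 o.py; python3 open.py
```

```text
20.6 tcp [584.4  22.8 192.8] mould [ 8.9 71.7] F mould [-4.2  4.2] 7.1 M [0.9  1.19] 19.822425520697813
opened since start: left 6.79 right 6.31 rms 0.40
initial edge at y=65,-65 [54.98 55.22]
```

Request:
step_arm([
  {"x": 0,"y": 0,"z": 2,"turn": 0},
  {"x": 0,"y": 0,"z": 4,"turn": 0},
  {"x": 0,"y": 0,"z": 4,"turn": 0},
  {"x": 0,"y": 0,"z": 4,"turn": 0},
])

```text
t: 21.05
tool_pos: [0.5865, 0.0227, 0.1919]
eef_rot: [[0.103, 0.995, 0.004], [0.995, -0.103, 0.003], [0.003, 0.004, -1.0]]
wrist_force: [-3.9, 6.0, 18.6]
opening: 0.227
gripper_force: 55.0
```

```bash
python3 o.py; python3 open.py
```

```text
21.05 tcp [586.5  22.7 191.9] mould [10.9 71.7] F mould [-4.5  5.5] 18.6 M [0.58 1.16] 19.75158467711848
opened since start: left 9.27 right 6.30 rms 0.31
initial edge at y=65,-65 [54.98 55.22]
```

Request:
step_arm([
  {"x": 0,"y": -1,"z": -35,"turn": 0},
  {"x": 0,"y": -1,"z": -70,"turn": 0},
  {"x": 0,"y": -1,"z": -108,"turn": 0},
  {"x": 0,"y": -1,"z": -108,"turn": 0},
  {"x": -45,"y": -1,"z": -108,"turn": 0},
  {"x": -90,"y": -1,"z": -108,"turn": 0},
  {"x": -120,"y": -1,"z": -108,"turn": 0},
  {"x": -128,"y": -1,"z": -108,"turn": 0},
  {"x": -128,"y": -1,"z": -108,"turn": 0},
  {"x": -128,"y": -1,"z": -108,"turn": 0},
  {"x": -128,"y": -1,"z": -85,"turn": 0},
  {"x": -128,"y": -1,"z": -85,"turn": 0},
])

```text
t: 22.3
tool_pos: [0.5693, -0.1031, 0.2696]
eef_rot: [[0.101, 0.995, -0.005], [0.995, -0.101, 0.001], [0.0, -0.006, -1.0]]
wrist_force: [-0.8, -0.3, -1.3]
opening: 0.225
gripper_force: 55.0
```

```bash
python3 o.py; python3 open.py; python3 - <<'E'
from plant import *; from h import *
x,y=m2w(10,-57.5);print(rel(observe(),x,y,240,MY))
E
```

```text
22.3 tcp [ 569.3 -103.1  269.6] mould [  7.2 -55.1] F mould [-0.8 -0.4] -1.3 M [-0.07  0.1 ] 19.54785313688469
opened since start: left 9.51 right 6.31 rms 0.34
initial edge at y=65,-65 [54.98 55.22]
([-2.0, 2.3, 31.0], np.float64(0.005))
```

Request:
step_arm([
  {"x": 0,"y": 2,"z": 10,"turn": 0.005},
  {"x": 0,"y": 2,"z": 20,"turn": 0.005},
  {"x": 0,"y": 2,"z": 28,"turn": 0.005},
  {"x": 0,"y": 2,"z": 35,"turn": 0.005},
  {"x": 0,"y": 2,"z": 40,"turn": 0.005},
  {"x": 0,"y": 2,"z": 43,"turn": 0.005},
  {"x": 0,"y": 2,"z": 43,"turn": 0.005},
])

```text
t: 23.05
tool_pos: [0.5724, -0.106, 0.2292]
eef_rot: [[0.109, 0.994, -0.001], [0.994, -0.109, 0.0], [-0.0, -0.001, -1.0]]
wrist_force: [0.2, 0.4, -2.1]
opening: 0.227
gripper_force: 55.0
```

```bash
python3 o.py; python3 open.py
```

```text
23.05 tcp [ 572.4 -106.   229.2] mould [ 10.6 -57.7] F mould [0.1 0.4] -2.1 M [-0.08  0.08] 19.732082197404946
opened since start: left 9.49 right 6.34 rms 0.32
initial edge at y=65,-65 [54.98 55.22]
```

Request:
step_arm([
  {"x": 0,"y": -1.5,"z": 3,"turn": 0},
  {"x": 0,"y": -1.5,"z": 6,"turn": 0},
  {"x": 0,"y": -1.5,"z": 9,"turn": 0},
  {"x": 0,"y": -1.5,"z": 12,"turn": 0},
  {"x": 0,"y": -1.5,"z": 14,"turn": 0},
  {"x": 0,"y": -1.5,"z": 14,"turn": 0},
  {"x": 0,"y": -1.5,"z": 14,"turn": 0},
])

```text
t: 23.8
tool_pos: [0.5704, -0.106, 0.2151]
eef_rot: [[0.11, 0.994, -0.002], [0.994, -0.11, -0.0], [-0.0, -0.002, -1.0]]
wrist_force: [-2.3, 0.8, -2.1]
opening: 0.224
gripper_force: 55.0
```

```bash
python3 o.py; python3 open.py
```

```text
23.8 tcp [ 570.4 -106.   215.1] mould [  8.6 -57.9] F mould [-2.4  0.6] -2.1 M [-0.31  0.65] 19.455706244717703
opened since start: left 9.43 right 6.41 rms 0.35
initial edge at y=65,-65 [54.98 55.22]
```

Contact is just starting, so I'll go deeper.

Request:
step_arm([
  {"x": 0,"y": 0,"z": 3,"turn": 0},
  {"x": 0,"y": 0,"z": 6,"turn": 0},
  {"x": 0,"y": 0,"z": 8,"turn": 0},
  {"x": 0,"y": 0,"z": 8,"turn": 0},
  {"x": 0,"y": 0,"z": 8,"turn": 0},
])

```text
t: 24.35
tool_pos: [0.5704, -0.1065, 0.2076]
eef_rot: [[0.11, 0.994, -0.001], [0.994, -0.11, -0.0], [-0.001, -0.001, -1.0]]
wrist_force: [-5.2, -0.9, 2.6]
opening: 0.227
gripper_force: 55.0
```

```bash
python3 o.py; python3 open.py
```

```text
24.35 tcp [ 570.4 -106.5  207.6] mould [  8.6 -58.4] F mould [-5.  -1.4] 2.6 M [-0.56  1.43] 19.752588198161074
opened since start: left 9.42 right 8.30 rms 0.36
initial edge at y=65,-65 [54.98 55.22]
```

Both ends have opened more than 7 mm since the start (9.4 and 8.3). Now I'll withdraw the wedge and carry it back over the block.

Request:
step_arm([
  {"x": 0,"y": 0,"z": -35,"turn": 0},
  {"x": 0,"y": 0,"z": -70,"turn": 0},
  {"x": 0,"y": 0,"z": -70,"turn": 0},
  {"x": -30,"y": -24,"z": -70,"turn": 0},
  {"x": -65,"y": -52,"z": -70,"turn": 0},
  {"x": -100,"y": -80,"z": -70,"turn": -0.03},
  {"x": -135,"y": -105,"z": -50,"turn": -0.06},
  {"x": -135,"y": -115,"z": -50,"turn": -0.065},
  {"x": -135,"y": -115,"z": -50,"turn": -0.065},
  {"x": -135,"y": -115,"z": -50,"turn": -0.065},
])

```text
t: 25.4
tool_pos: [0.4433, -0.2264, 0.2576]
eef_rot: [[0.043, 0.999, 0.002], [0.999, -0.043, 0.001], [0.001, 0.002, -1.0]]
wrist_force: [0.8, 0.6, -2.4]
opening: 0.224
gripper_force: 55.0
```

```bash
python3 o.py; python3 open.py; python3 - <<'E'
from plant import *; from h import *
s=observe();print(s["eef_rot"].round(4).tolist(),rel(s,432,-270.7,200,-.0441))
E
```

```text
25.4 tcp [ 443.3 -226.4  257.6] mould [-105.  -191.2] F mould [0.7 0.6] -2.4 M [-0.08 -0.03] 19.44678141059322
opened since start: left 9.43 right 8.26 rms 0.37
initial edge at y=65,-65 [54.98 55.22]
[[0.0423, 0.9991, 0.0019], [0.9991, -0.0423, -0.0001], [0.0, 0.0019, -1.0]] ([-44.9, -9.8, 57.7], np.float64(0.0018))
```

Request:
step_arm([
  {"x": -25,"y": -6,"z": 20,"turn": 0.001},
  {"x": -45,"y": -10,"z": 60,"turn": 0.001},
  {"x": -45,"y": -10,"z": 80,"turn": 0.001},
  {"x": -45,"y": -10,"z": 80,"turn": 0.001},
  {"x": -45,"y": -10,"z": 80,"turn": 0.001},
])

```text
t: 25.95
tool_pos: [0.4314, -0.2712, 0.178]
eef_rot: [[0.043, 0.999, -0.0], [0.999, -0.043, -0.001], [-0.001, 0.0, -1.0]]
wrist_force: [-0.3, 1.3, -2.7]
opening: 0.225
gripper_force: 55.0
```

```bash
python3 o.py; python3 - <<'E'
from plant import *; from h import *
s=observe();print(rel(s,432,-270.7,100.4,-.0441))
S=get_image("scene"); a=cv2.resize(S["img"][200:290,185:305],None,fx=6,fy=6,interpolation=2); R=s["eef_rot"];p=s["tool_pos"]*1000
for wx,wy,wz in[(2,-11,0),(2,11,0),(21,-24,50),(21,24,50),(-3,-24,50)]:
    q=proj(S,(p+R@[wy-4,wx-9,90.4-wz])/1000); cv2.circle(a,tuple(int(v) for v in ((q-[185,200]+.5)*6-.5)),2,(0,0,255),-1)
cv2.imwrite("pics/s5.png",a)
E
```

```text
25.95 tcp [ 431.4 -271.2  178. ] mould [-112.1 -237. ] F mould [-0.5  1.3] -2.7 M [-0.1   0.03] 19.617049723917866
([0.6, 0.6, 77.6], np.float64(0.0007))
```

View pics/s5.png

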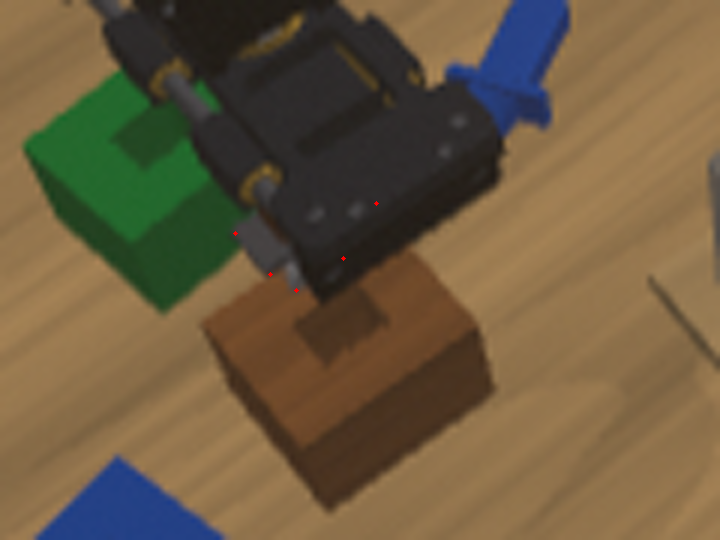

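The picture shows the predicted collar corner (270,273) and tip (295,290) on the seen wedge, so it hasn't slipped. The slot at (340,320) lies below it. Lowering now.

Request:
step_arm([
  {"x": 0.6,"y": 0.6,"z": 12,"turn": 0},
  {"x": 0.6,"y": 0.6,"z": 24,"turn": 0},
  {"x": 0.6,"y": 0.6,"z": 36,"turn": 0},
  {"x": 0.6,"y": 0.6,"z": 48,"turn": 0},
  {"x": 0.6,"y": 0.6,"z": 58,"turn": 0},
  {"x": 0.6,"y": 0.6,"z": 68,"turn": 0},
  {"x": 0.6,"y": 0.6,"z": 73,"turn": 0},
  {"x": 0.6,"y": 0.6,"z": 75,"turn": 0},
  {"x": 0.6,"y": 0.6,"z": 75,"turn": 0},
])

```text
t: 26.9
tool_pos: [0.4306, -0.2714, 0.1024]
eef_rot: [[0.046, 0.999, -0.0], [0.999, -0.046, -0.0], [-0.0, -0.0, -1.0]]
wrist_force: [-0.3, 0.7, -1.5]
opening: 0.223
gripper_force: 55.0
```

```bash
python3 o.py
```

```text
26.9 tcp [ 430.6 -271.4  102.4] mould [-112.8 -237.3] F mould [-0.4  0.6] -1.5 M [-0.07  0.04] 19.36786400007795
```

Request:
step_arm([
  {"x": 0.5,"y": 1.2,"z": 1,"turn": 0},
  {"x": 0.5,"y": 1.2,"z": 1.8,"turn": 0},
  {"x": 0.5,"y": 1.2,"z": 1.8,"turn": 0},
  {"x": 0.5,"y": 1.2,"z": 1.8,"turn": 0},
])

```text
t: 27.3
tool_pos: [0.432, -0.2709, 0.1009]
eef_rot: [[0.045, 0.999, 0.0], [0.999, -0.045, 0.0], [0.0, 0.0, -1.0]]
wrist_force: [0.0, -0.7, -1.2]
opening: 0.225
gripper_force: 55.0
```

Request:
step_arm([
  {"x": 0,"y": 0,"z": 0,"turn": 0},
  {"x": 0,"y": 0,"z": 0,"turn": 0},
  {"x": 0,"y": 0,"z": 0,"turn": 0},
  {"x": 0,"y": 0,"z": 0,"turn": 0},
  {"x": 0,"y": 0,"z": 0,"turn": 0},
  {"x": 0,"y": 0,"z": 0,"turn": 0},
  {"x": 0,"y": 0,"z": 0,"turn": 0},
  {"x": 0,"y": 0,"z": 0,"turn": 0},
], grip=1)

```text
t: 28.1
tool_pos: [0.4319, -0.2709, 0.1007]
eef_rot: [[0.046, 0.999, 0.0], [0.999, -0.046, 0.0], [0.0, 0.0, -1.0]]
wrist_force: [0.3, 0.5, 0.2]
opening: 0.871
gripper_force: 0.0
```

Request:
step_arm([
  {"x": 0,"y": 0,"z": -20,"turn": 0},
  {"x": 0,"y": 0,"z": -50,"turn": 0},
  {"x": 0,"y": 0,"z": -90,"turn": 0},
  {"x": 0,"y": 0,"z": -130,"turn": 0},
  {"x": 0,"y": 0,"z": -150,"turn": 0},
  {"x": -45,"y": 0,"z": -150,"turn": 0},
  {"x": -90,"y": 0,"z": -150,"turn": 0},
  {"x": -130,"y": 0,"z": -150,"turn": 0},
  {"x": -170,"y": 0,"z": -150,"turn": 0},
  {"x": -170,"y": 0,"z": -150,"turn": 0},
  {"x": -170,"y": 0,"z": -150,"turn": 0},
  {"x": -170,"y": 0,"z": -150,"turn": 0},
])

```text
t: 29.3
tool_pos: [0.4247, -0.4396, 0.2505]
eef_rot: [[0.044, 0.999, 0.0], [0.999, -0.044, 0.001], [0.001, 0.0, -1.0]]
wrist_force: [-0.2, 0.4, 0.3]
opening: 0.999
gripper_force: 0.0
```

```bash
python3 o.py; python3 open.py; python3 - <<'E'
from plant import *; from h import *
S=get_image("scene")["img"];T=get_image("top")["img"]
cv2.imwrite("pics/end.png",np.hstack([cv2.resize(S[120:320,200:460],(520,400),interpolation=2),cv2.resize(T[130:330,280:420],(280,400),interpolation=2)]))
E
```

```text
29.3 tcp [ 424.7 -439.6  250.5] mould [-100.8 -405.1] F mould [-0.2  0.4] 0.3 M [-0.07  0.05] 86.9515914730764
opened since start: left 9.55 right 8.25 rms 0.35
initial edge at y=65,-65 [54.98 55.22]
```

View pics/end.png

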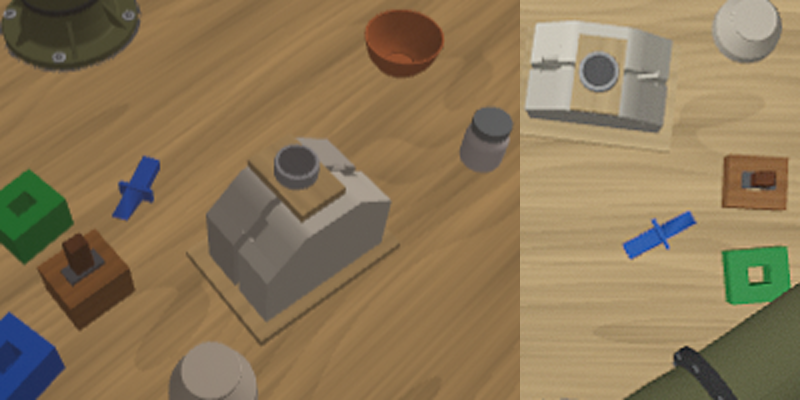

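The last picture shows the wedge home in the brown block at (80,255), the seam open at both ends, and the bowl, jar and vase undisturbed. Handing in.

```bash
python3 -c "
from plant import *
print(close_job())"
```

```text
the job is handed in; nothing more can be done
None
```

I handed the job in at about 29 s: by camera the rear half has moved about 9.5 mm off the front at the left end and 8.3 mm at the right, and the wedge is back tip down in its block with the pots and jar undisturbed; the measured difference between ends stayed near 3 mm, but the left end opened about 2.3 mm sooner than planned on the wedge's first entry there, the wedge slipped 2 mm rearward when its collar touched down on the last left stroke, and because the tool could not tilt I worked the wedge upright, its last right-hand stroke partly in the seam beside the notch.

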